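# Press the sprung charging plate home in the shelf board

## Robot

A 6-joint arm with a two-finger parallel gripper is mounted at the origin on the work surface. World frame = base frame: x ahead of the robot, y to its left, z up, the work surface at z = 0. Lengths are in m, angles in rad, forces in N, time in s.
With the tool pointing down it reaches from about 0.275 to 1 m from the base axis. Payload 8.4 kg.
Tool frame: the origin (TCP) lies on the centre line of the jaws, within the pads' length; the fingertips stand 17 mm ahead of it and the grasp point (between the pads) lies 2 mm behind it (bot.tcp_to_tips is the z of the fingertips in the tool frame, in m); z points along the fingers, y is the line along which they close (so a half turn about z gives the same grasp; the last joint's range is limited). The gripper opens to 85 mm and grips with 20 to 120 N. Pads are 22 mm wide; open, the fingers measure 114 mm over their backs; the gripper's body (76 mm by 85 mm) begins 54 mm behind the grasp point. The pads swing forward as they close: fully open they stand 13 mm farther back than shut.
Start: joints at [1.208, 0.353, 1.633, -0, 1.155, -0.002], TCP at [0.221, 0.585, 0.248] pointing down, gripper open.
Joint ranges: [-2.63, 2.63], [-0.92, 2.1], [0.06, 2.66], [-1.3, 4.44], [0, 2.69], [-3.02, 3.02]. Speed limits (rad/s): [2.22, 2.22, 2.79, 3.14, 3.14, 3.14].

## Interface

Orientations are given as a unit quaternion [x, y, z, w].
In Python, from workcell import bot, hand, kinematics, get_obs, vision, hand_in gives the robot as it stands. The module is installed in compiled form; this text tells all that it offers. Calls block until the motion is done:
- bot.reach(position, orientation): joint-space move of the TCP to a pose.
- bot.servo_line(position, ori=None, velocity=0.15): straight line of the TCP; ori=None keeps the orientation; velocity is the mean speed in m/s.
- bot.goto_joints(angles): joint-space move.
- hand.move_gripper(opening, strength=None): finger opening in m; strength is the grip in N (None keeps the last); returns when the fingers have stopped.
- bot.dwell(seconds).
- kinematics.solve_ik(position, orientation): joint angles nearest the present ones, or None.
- get_obs(): the state.
- vision.read_camera(name): name is "scene" or "top" or "wrist"; returns a dict with "frame" (400x640x3 uint8, red, green, blue), "intrinsics" (3x3 intrinsics, pixels), "dist" ([k1, k2, p1, p2, k3] as OpenCV has them; the pictures are not rectified), "view" (4x4, takes a point from world to camera coordinates). Camera axes: x right, y down, z forward; pixel columns grow to the right and rows downward; lengths in m; the calibration is good to about 2 mm. A picture is of the moment at which its call begins. There is no depth.
A pose or a line that the arm cannot do raises bot.IKError and nothing moves.
- hand_in(): hands the job in; it is judged then, once.
The state is a dict: "time_s": time; "joint_pos": joint angles; "joint_vel": joint speeds; "joint_efforts": joint torques, N m; "position": TCP position; "orientation": TCP orientation; "wrist_force": force on the tool from outside, world axes, zero at the start; "ft_torque": the same for the moment, N m; "gripper_width": finger opening in m; "grip_force": force on a finger pad.
Only numpy, scipy, OpenCV 4.12 (cv2) and the standard library are available. Lean on these libraries where they do the work, as an engineer would, in place of code of your own. Each camera call takes 0.05 s, during which the arm holds its last target. There are 200 camera calls.

## Task

The round charging plate in the white shelf board still stands proud on its spring clips: take the wooden press block from the bamboo turntable and press the plate straight down with the flat sole centred on it, never letting it tip, past its clips until it bottoms out level on the board; then lean on it there for a second with 20 to 25 N, never over 30 N. Keep fingers off the plate, then set the block back upright on the turntable and leave everything else where it is.

Things in the scene. Friction and masses are not known exactly. Their poses are not given: they have to be found in the camera images.
- board: White gloss flat-pack shelf board, 260 x 220 x 40 mm (x, y, z), lying fixed and level on the table with a round cut-out in its middle. Origin: centre of its underside; z up, so its top is at z = 40 mm.
- pad: Round grey charging plate in the cut-out, flange 92 mm across, 3 mm thick. Origin: centre of its flat top, z up. It starts 8 mm proud. Its spring clips resist more and more (about 15 N after 3 to 5 mm), then snap and let it go almost freely, then the flange stops hard on the board, its top 43 mm above the board's underside, and stays. Pushed 20 mm off centre it tips; over 2.5 degrees, or over 30 N, breaks it.
- block: Loose wooden press block, about 0.14 kg: square foot 60 x 60 x 19 mm with a flat cork sole, and upright on its middle a round handle 28 mm in diameter (straight from 30 to 68 mm above the sole, top at 83 mm). Origin: centre of the sole; z up along the handle, x and y along the foot's sides. It starts upright on the turntable.
- turntable: Round bamboo turntable, 356 mm in diameter, level top 30 mm above the table. It turns stiffly on its foot. Origin: its centre, at table height; z up.
- caddy: Black plastic screw caddy on the turntable, open box 80 x 130 x 36 mm (x, y, z) with screws. Origin: centre of its underside. Leave it alone.
- runner: Steel drawer runner lying on the turntable, 45 x 250 x 15 mm (x, y, z). Origin: centre of its underside. Leave it alone.
- tumbler: Clear glass tumbler standing on the turntable, 74 mm across, 92 mm tall. Origin: centre of its underside. Leave it alone.
- mallet: Red rubber-headed mallet lying on the table beyond the work, 275 mm long along its x, head (85 mm wide, 48 mm high) at +x. Origin: about mid-length, at table height. Leave it alone.
Mind the look-alikes: they are no part of the job. Several things have the shape of the block; the one meant has the colours described above.

How it is judged:
On the way:
1. the block holds the plate home (top within 1.5 mm of 43 mm above the board's underside) and level within 0.02 rad, pressing with over 18 N (z of pad in the frame of board below 0.0445 m and angle between the z axis of pad and the z axis of board, either way round below 0.02 rad and contact force between block and pad above 18 N), for 0.5 s.
At the end, for the whole second after the job is handed in: The plate is still home (its top at most 44.5 mm above the board's underside) and level with the board within 0.02 rad; the block stands upright and still on the turntable, its centre within 165 mm of the turntable's (z of pad in the frame of board below 0.0445 m and angle between the z axis of pad and the z axis of board, either way round below 0.02 rad and horizontal distance between block and turntable below 0.165 m and height (world z) of block between 0.026 and 0.035 m and angle between block's own z axis and vertical below 0.06 rad and linear speed of block below 0.02 m/s); the robot touches nothing.
It fails at once if the block presses on the plate with over 30 N (contact force between block and pad above 30 N).
It fails at once if the fingers press on the plate (contact force between the fingers and pad above 1 N).
It fails at once if the tumbler is shifted over 40 mm or tipped (distance of tumbler from where it was at the start of the episode above 0.04 m or angle between tumbler's own z axis and vertical above 0.35 rad).
It fails at once if the plate tips over 0.045 rad (2.5 degrees) (angle between the z axis of pad and the z axis of board, either way round above 0.045 rad).
It fails at once if the caddy, the runner or the mallet is shifted over 40 mm (distance of any of caddy, runner, mallet from where it was at the start of the episode above 0.04 m).
It also fails if it takes over 64 s, if anything falls off the work surface, if the arm or the gripper's body presses on something with over 40 N, if the wrist force passes 120 N, or if a joint passes its speed limit or range.

## Working session

There is one attempt and no reset: what is moved stays moved. The work goes in short steps, each a Python script; the robot and the scene stay as the last script left them, time stands still between calls to the robot, and variables do not carry over. Pictures are saved under pics/ and viewed, at most 10 in all, crops included, and the job is handed in when it is done.

```bash
mkdir -p pics
cat > h.py <<'E'
from workcell import bot, hand, kinematics, get_obs, vision, hand_in
import numpy as np, cv2
def cam(n):
    return vision.read_camera(n)
def ray(c,uv):
    p=cv2.undistortPoints(np.array(uv,float).reshape(-1,1,2),np.array(c["intrinsics"]),np.array(c["dist"])).reshape(-1,2)
    V=np.array(c["view"]);R=V[:3,:3];o=-R.T@V[:3,3]
    return o,np.c_[p,np.ones(len(p))]@R
def onplane(c,uv,z):
    o,d=ray(c,uv);return o+d*((z-o[2])/d[:,2])[:,None]
def proj(c,P):
    V=np.array(c["view"])
    return cv2.projectPoints(np.array(P,float).reshape(-1,1,3),cv2.Rodrigues(V[:3,:3])[0],V[:3,3],np.array(c["intrinsics"]),np.array(c["dist"]))[0].reshape(-1,2)
def save(c,f): cv2.imwrite(f,c["frame"][:,:,::-1])
E
python3 - <<'E'
from h import *
import pickle
for n in("scene","top"):
    c=cam(n);save(c,f"pics/{n}.png");pickle.dump(c,open(n+".pkl","wb"))
    V=np.array(c["view"]);print(n,-V[:3,:3].T@V[:3,3],V[2,:3])
o=get_obs();print({k:np.round(v,3) for k,v in o.items()})
E
```

```text
scene [ 0.86652892 -0.47615484  0.7958563 ] [-0.33728773  0.59556348 -0.72906867]
top [0.45688937 0.11213024 1.42053275] [ 0.05465877 -0.00550058 -0.99848994]
{'time_s': np.float64(0.1), 'joint_pos': array([ 1.208,  0.354,  1.634, -0.   ,  1.155, -0.002]), 'joint_vel': array([ 0.001, -0.001, -0.002, -0.001, -0.003,  0.001]), 'joint_efforts': array([ 1.0000e-03, -6.0636e+01, -3.4282e+01,  0.0000e+00,  4.0000e-03,
        0.0000e+00]), 'position': array([0.22 , 0.584, 0.248]), 'orientation': array([ 0.179,  0.984, -0.001, -0.   ]), 'wrist_force': array([ 0.468,  0.389, -0.153]), 'ft_torque': array([-0.005,  0.053,  0.013]), 'grip_force': np.float64(0.0), 'gripper_width': np.float64(0.086)}
```

View pics/top.png

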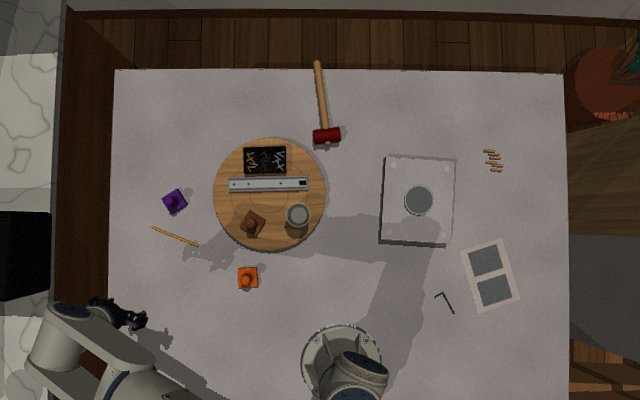

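View pics/scene.png

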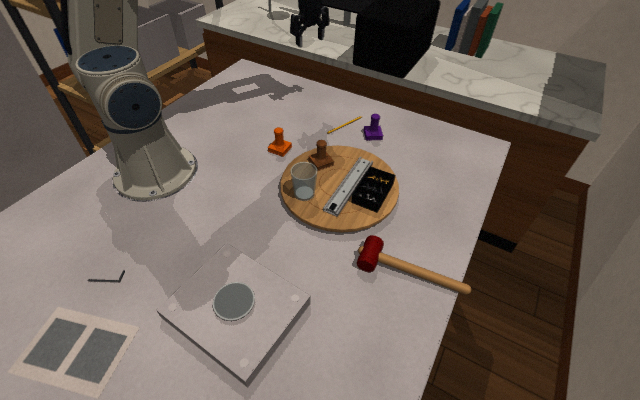

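The top view shows the wooden block at about (253,224) on the turntable, centred near (270,195). The tumbler is at (298,215) and the plate at (418,200). In the scene view the block is at (321,155) and the plate at (233,302).

Run:
```python
from h import *
import pickle
t=pickle.load(open("top.pkl","rb"));s=pickle.load(open("scene.pkl","rb"))
def blob(c,mask,seed,r):
    m=np.zeros(mask.shape,np.uint8);x,y=seed;m[y-r:y+r,x-r:x+r]=mask[y-r:y+r,x-r:x+r]
    k=max(cv2.findContours(m,cv2.RETR_EXTERNAL,cv2.CHAIN_APPROX_NONE)[0],key=cv2.contourArea);return k
# pad: local threshold by brightness
for n,c,seed,r in(("top",t,(418,200),24),("scene",s,(233,302),30)):
    g=cv2.cvtColor(c["frame"],cv2.COLOR_RGB2GRAY);print(n,g[seed[1],seed[0]-r-8:seed[0]+r+8:2])
    k=blob(c,((g<g[seed[1],seed[0]]+25)&(g>g[seed[1],seed[0]]-25)).astype(np.uint8),seed,r)
    e=cv2.fitEllipse(k);print(e)
    P=onplane(c,k.reshape(-1,2),0.051);(a,b),rr=cv2.minEnclosingCircle(P[:,:2].astype(np.float32));print("pad",a,b,rr,onplane(c,[e[0]],0.051))
print("turntable",onplane(t,[[213,195],[327,195],[270,138],[270,252]],.03))
print("tumbler rim top",onplane(t,[[298,215]],.092+.03), "block px plane49",onplane(t,[[253,224]],.049))
a=cv2.resize(t["frame"][190:260,225:325],None,fx=6,fy=6,interpolation=cv2.INTER_CUBIC)
b=cv2.resize(s["frame"][130:210,270:370],None,fx=6,fy=6,interpolation=cv2.INTER_CUBIC)[:420]
cv2.imwrite("pics/c1.png",a[:,:,::-1]);cv2.imwrite("pics/c2.png",b[:,:,::-1])
```

```text
top [129 130 135 133 134 136 135 133 137  93  76  82  80  82  82  82  80  81
  78  78  77  81  80  99 145 138 141 141 137 142 143 141]
((418.0171203613281, 200.84803771972656), (27.00295066833496, 29.000478744506836), 23.184329986572266)
pad 0.5154774785041809 -0.2338891327381134 0.047182705253362656 [[ 0.51556859 -0.23349397  0.051     ]]
scene [135 138 139 133 135 136 165 162 161 151  96  96  93  94  95  99  95  96
  96  95  96  95  95  97  97  96  97  98  98 156 141 163 162 159 161 157
 160 158]
((233.17718505859375, 300.477783203125), (32.55537033081055, 39.37890625), 60.68310546875)
pad 0.5186183452606201 -0.23503926396369934 0.042378026992082596 [[ 0.51927945 -0.2364826   0.051     ]]
turntable [[0.53125423 0.40496915 0.03      ]
 [0.5332676  0.04772398 0.03      ]
 [0.71229948 0.22800843 0.03      ]
 [0.35473147 0.22439958 0.03      ]]
tumbler rim top [[0.46936965 0.13632919 0.122     ]] block px plane49 [[0.44158903 0.27597072 0.049     ]]
```

View pics/c1.png

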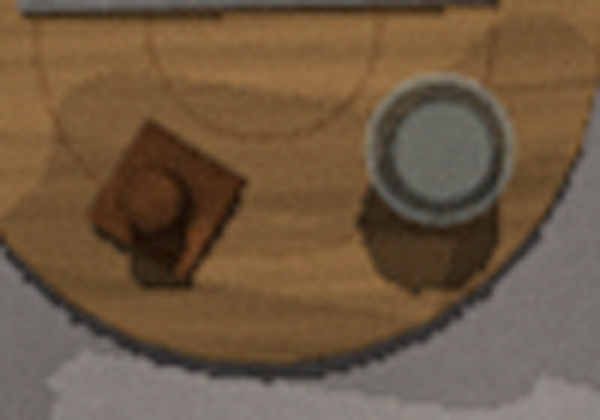

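The crop shows the foot corners at about (92,213), (150,120), (245,180) and (185,280) in 6x crop pixels. The tumbler is well clear of them. Next I'll move over both objects with the wrist camera to refine these positions.

```bash
cat >> h.py <<'E'
from scipy.spatial.transform import Rotation as Ro
def down(yaw): # tool z down, tool y axis at world angle yaw
    y=np.array([np.cos(yaw),np.sin(yaw),0]);z=np.array([0,0,-1.]);return Ro.from_matrix(np.c_[np.cross(y,z),y,z]).as_quat()
E
python3 - <<'E'
from h import *
import pickle
t=pickle.load(open("top.pkl","rb"))
K=np.array([[92,213],[150,120],[245,180],[185,280]])/6+[225,190]-.4
P=onplane(t,K,.049);print(P.mean(0),[np.degrees(np.arctan2(*(P[(i+1)%4]-P[i])[1::-1])) for i in range(4)],[np.linalg.norm(P[(i+1)%4]-P[i]) for i in range(4)])
print("handle top",onplane(t,[np.array([155,198])/6+[225,190]-.4],.113))
o=get_obs()
print("yaw now",np.degrees(np.arctan2(*Ro.from_quat(o["orientation"]).as_matrix()[1::-1,1])))
c0=P.mean(0)
bot.reach([c0[0],c0[1],.33],o["orientation"])
c=cam("wrist");save(c,"pics/w1.png");pickle.dump(c,open("w1.pkl","wb"));print(proj(c,[[c0[0],c0[1],.03],[c0[0],c0[1],.113]]),get_obs()["time_s"])
E
```

```text
[0.44577802 0.27726879 0.049     ] [np.float64(-31.424561267944696), np.float64(-121.79911043922107), np.float64(149.48661995704754), np.float64(54.80954203341964)] [np.float64(0.056107252110821605), np.float64(0.05783136048462074), np.float64(0.05960563366900668), np.float64(0.05890519164707941)]
handle top [[0.44635509 0.27591206 0.113     ]]
yaw now 69.32667737911422
[[313.60713877 153.29165551]
 [313.29333439 168.33703439]] 1.6
```

View pics/w1.png

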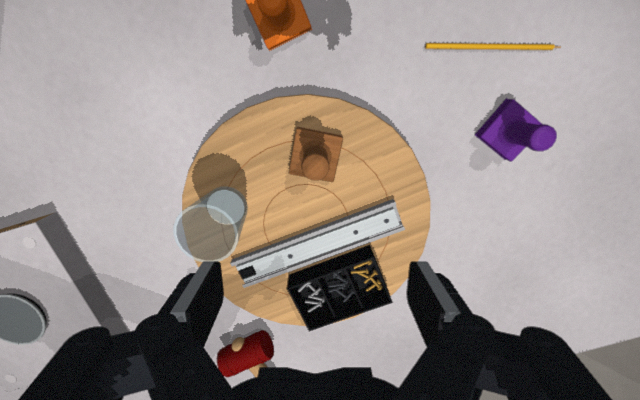

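The wrist view shows the wooden block's foot corners near (297,123), (342,135), (334,181) and (290,172), with the handle top near (316,161). That matches the top-view estimate to a few millimetres. Now I'll take a wrist view over the plate.

Run:
```python
from h import *
import pickle
w=pickle.load(open("w1.pkl","rb"))
P=onplane(w,[[297,123],[342,135],[334,181],[290,172]],.049);print(P.mean(0),onplane(w,[[316,161]],.113))
q=down(np.radians(69.3))
bot.reach([.48,-.234,.30],q)
c=cam("wrist");pickle.dump(c,open("w2.pkl","wb"));save(c,"pics/w2.png")
x,y=proj(c,[[.517,-.2345,.051]])[0].round().astype(int);print(x,y,get_obs()["time_s"])
g=cv2.cvtColor(c["frame"],cv2.COLOR_RGB2GRAY);print(g[y,x-70:x+70:5],g[max(0,y-70):y+70:5,x])
```

```text
[0.44331357 0.28121178 0.049     ] [[0.4392287  0.28284303 0.113     ]]
323 189 3.5083
[159 160 159 160 161 160 158 145 117 122 121 118 117 121 121 120 117 118
 119 118 119 147 179 172 175 172 171 171] [170 175 175 175 175 175 165 105 120 119 116 118 121 120 121 120 121 122
 121 120 123 131 177 177 175 178 177 174]
```

View pics/w2.png

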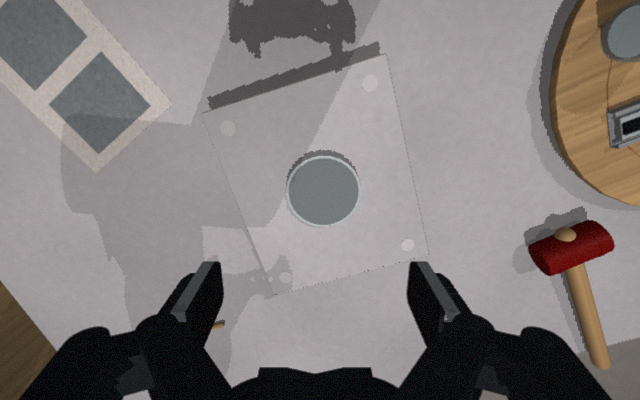

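The wrist view shows the grey plate as a disc centred near (323,191), about 36 px in radius, with a bright rim. It is clear of shadows except a thin one along its upper edge.

Run:
```python
from h import *
import pickle
from scipy.optimize import least_squares
c=pickle.load(open("w2.pkl","rb"))
hsv=cv2.cvtColor(c["frame"],cv2.COLOR_RGB2HSV);g=cv2.cvtColor(c["frame"],cv2.COLOR_RGB2GRAY)
print(hsv[191,323],hsv[191,323+50],hsv[191,290:300].tolist())
m=((g>105)&(g<138)&(hsv[...,1]>hsv[191,373,1]+8)).astype(np.uint8);m[:140]=0;m[240:]=0;m[:,:270]=0;m[:,380:]=0
m=cv2.morphologyEx(m,cv2.MORPH_OPEN,np.ones((5,5)))
k=max(cv2.findContours(m,0,cv2.CHAIN_APPROX_NONE)[0],key=cv2.contourArea)
e=cv2.fitEllipse(k);print(e,onplane(c,[e[0]],.051))
Q=onplane(c,k.reshape(-1,2),.051)[:,:2]
r=least_squares(lambda v:np.hypot(*(Q-v[:2]).T)-v[2],[.517,-.234,.045],loss='soft_l1',f_scale=.001);print(r.x)
q=down(np.radians(69.3))
hand.move_gripper(.07,60)
bot.reach([.4445,.279,.22],q)
c=cam("wrist");pickle.dump(c,open("w3.pkl","wb"));save(c,"pics/w3.png");print(get_obs()["time_s"],get_obs()["position"])
print(proj(c,[[.4445,.279,.03],[.4445,.279,.113]]))
```

```text
[ 90  13 122] [160   9 178] [[100, 19, 123], [100, 13, 120], [105, 13, 122], [96, 11, 120], [96, 10, 125], [100, 13, 120], [98, 8, 122], [98, 16, 124], [108, 11, 121], [100, 12, 123]]Traceback (most recent call last):
  File "<stdin>", line 9, in <module>
ValueError: max() iterable argument is empty
```

Run:
```python
from h import *
import pickle
from scipy.optimize import least_squares
c=pickle.load(open("w2.pkl","rb"))
g=cv2.medianBlur(cv2.cvtColor(c["frame"],cv2.COLOR_RGB2GRAY),3)
m=((g>108)&(g<135)).astype(np.uint8);m[:140]=0;m[240:]=0;m[:,:270]=0;m[:,380:]=0
m=cv2.morphologyEx(m,cv2.MORPH_OPEN,np.ones((7,7)))
k=max(cv2.findContours(m,0,cv2.CHAIN_APPROX_NONE)[0],key=cv2.contourArea)
e=cv2.fitEllipse(k);print(e,onplane(c,[e[0]],.051))
Q=onplane(c,k.reshape(-1,2),.051)[:,:2]
r=least_squares(lambda v:np.hypot(*(Q-v[:2]).T)-v[2],[.517,-.234,.045],loss='soft_l1',f_scale=.001);print(r.x)
q=down(np.radians(69.3))
hand.move_gripper(.07,60)
bot.reach([.4445,.279,.22],q)
c=cam("wrist");pickle.dump(c,open("w3.pkl","wb"));save(c,"pics/w3.png");print(get_obs()["time_s"],get_obs()["position"])
print(proj(c,[[.4445,.279,.03],[.4445,.279,.113]]))
```

```text
((323.1074523925781, 191.04600524902344), (64.74667358398438, 68.15412902832031), 85.31336975097656) [[ 0.51900277 -0.23542008  0.051     ]]
[ 0.52030091 -0.23593834  0.04134783]
5.75 [0.44506831 0.27832204 0.2201757 ]
[[313.83235527 173.33094787]
 [313.60964875 201.13937886]]
```

View pics/w3.png

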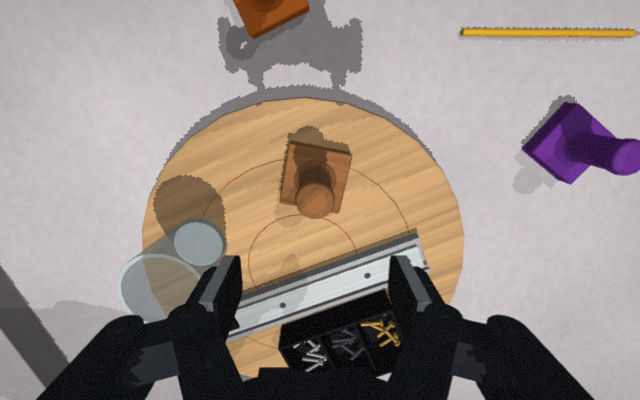

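The handle top is at (316,201), against a predicted (313.6,201), and the foot corners are near (289,141), (351,153), (340,213) and (280,204). The estimate is good to about 1 mm, so I'll grasp.

Run:
```python
from h import *
import pickle
w=pickle.load(open("w3.pkl","rb"))
a=onplane(w,[[289,141],[351,153],[340,213],[280,204]],.049).mean(0);b=onplane(w,[[316,201]],.112)[0];print(a,b)
x,y=(a[:2]+b[:2])/2
q=down(np.radians(69.3))
bot.servo_line([x,y,.077],q,.12)
o=get_obs();print(o["position"],o["wrist_force"])
hand.move_gripper(0.0,80)
o=get_obs();print(o["gripper_width"],o["grip_force"],o["wrist_force"],o["position"])
bot.servo_line([x,y,.17],q,.12)
o=get_obs();print(o["gripper_width"],o["grip_force"],o["wrist_force"],o["ft_torque"],o["position"],o["time_s"])
bot.reach([.48,-.2352,.20],q)
o=get_obs();print(o["gripper_width"],o["wrist_force"],o["ft_torque"],o["position"],o["time_s"],o["joint_pos"])
for n in("wrist","scene"):
    c=cam(n);pickle.dump(c,open(n+"4.pkl","wb"));save(c,f"pics/{n}4.png")
```

```text
[0.44519919 0.27996943 0.049     ] [0.44537316 0.28062335 0.112     ]
[0.44571858 0.28055488 0.07762343] [-0.18472467  0.59999978  0.13061306]
0.02624681177969725 78.21443796157837 [-2.32208628 -1.17932884  6.4110898 ] [0.4454688  0.28043831 0.07760437]
0.026625402433095496 78.62502336502075 [-0.22383751  0.18682059 -3.3368778 ] [-0.00901149  0.02314047  0.02467594] [0.4448261  0.2800139  0.16931211] 8.4833
0.026621273920755646 [ 0.03568859  0.76825076 -2.40220844] [ 0.01232374 -0.0152872  -0.06077232] [ 0.480302   -0.23441672  0.19990575] 10.3583 [-4.57013895e-01  2.67513552e-01  1.87405335e+00  3.04831685e-04
  1.00019794e+00 -1.66750346e+00]
```

View pics/wrist4.png

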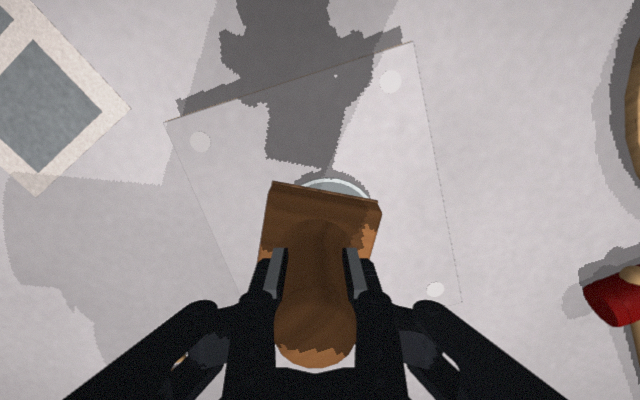

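The block is held: the far foot edge runs from about (273,183) to (381,203), with the plate partly visible behind it. I'll check those corners against a level, centred block.

Run:
```python
from h import *
import pickle
c=pickle.load(open("wrist4.pkl","rb"));T=np.array([.480302,-.23441672,.19990575])
for yd in(58,60):
    R=Ro.from_euler('z',yd,degrees=True).as_matrix()
    for z in(0,.019):
        print(yd,z,proj(c,[T+[0,0,-.0476]+R@np.array([sx*.03,sy*.03,z]) for sx,sy in((1,1),(1,-1),(-1,-1),(-1,1))]).round().tolist())
cv2.imwrite("pics/c4.png",cv2.resize(c["frame"][165:285,240:400],None,fx=5,fy=5,interpolation=cv2.INTER_CUBIC)[:,:,::-1])
```

```text
58 0 [[375.0, 199.0], [350.0, 288.0], [255.0, 271.0], [270.0, 179.0]]
58 0.019 [[382.0, 211.0], [354.0, 307.0], [249.0, 289.0], [265.0, 189.0]]
60 0 [[374.0, 197.0], [352.0, 286.0], [257.0, 273.0], [268.0, 180.0]]
60 0.019 [[380.0, 209.0], [356.0, 306.0], [251.0, 291.0], [263.0, 190.0]]
```

View pics/c4.png

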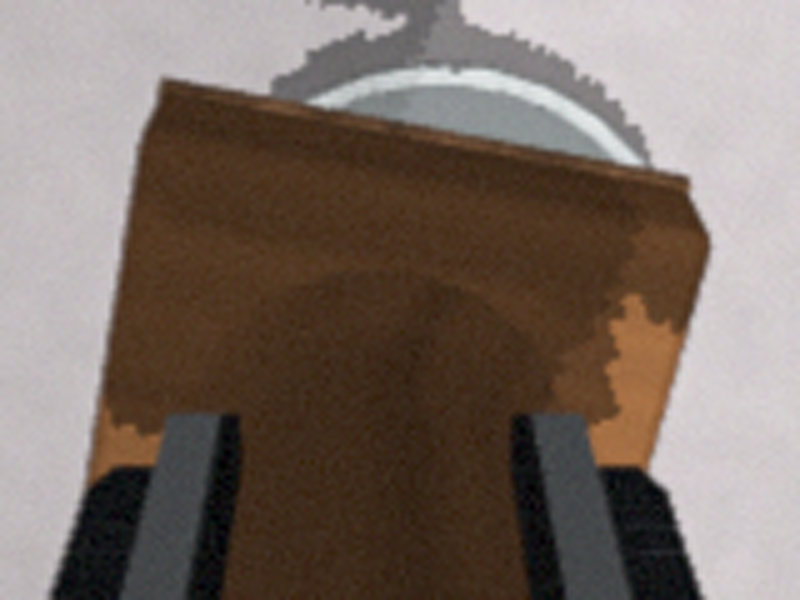

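The observed corners agree with a level, centred block to about 1.5 mm. Now I'll move over the plate and press in small force-checked steps.

```bash
cat > press.py <<'E'
from h import *
PX,PY=.5185,-.2352
q=down(np.radians(69.3))
def F(n=3):
    v=[]
    for _ in range(n): bot.dwell(.03);v.append(get_obs()["wrist_force"][2])
    return np.mean(v)
def st(): 
    o=get_obs();return o["position"],o["time_s"]
bot.reach([PX,PY,.15],q)
bot.servo_line([PX,PY,.106],q,.06)
bot.dwell(.3);f0=F(8)
o=get_obs();z0=.106;R=Ro.from_quat(o["orientation"]).as_matrix();print("f0",f0,o["position"],"axis",R[:,2],o["time_s"])
z=z0;prev=0;log=[];home=False
while z>.0870:
    a=get_obs()["position"][2]
    step=.0005 if (a>.0945 and prev<12) else .00025
    z-=step
    bot.servo_line([PX,PY,z],q,.02)
    f=F()-f0;p,t=st();log.append((round(z*1e3,2),round(p[2]*1e3,2),round(f,1),round(t,2)))
    if a<.0935 and f>16: home=True;break
    if f>24 or t>38: break
    prev=f
for l in log: print(*l)
print("home",home,st(),get_obs()["ft_torque"])
E
python3 press.py
```

```text
f0 -1.5684706076913177 [ 0.51851032 -0.23520465  0.10604105] axis [ 6.55010720e-05 -1.91236212e-05 -9.99999998e-01] 12.2667
105.5 105.5 -0.2 12.62
105.0 104.99 -0.8 12.97
104.5 104.51 -0.3 13.32
104.0 103.99 -0.3 13.67
103.5 103.5 -0.0 14.02
103.0 103.01 -0.5 14.37
102.5 102.49 0.2 14.72
102.0 101.96 -0.4 15.07
101.5 101.51 -0.5 15.42
101.0 100.94 -0.6 15.77
100.5 100.5 -0.8 16.12
100.0 100.0 -0.4 16.47
99.5 99.49 -0.6 16.82
99.0 98.99 -0.5 17.17
98.5 98.59 0.7 17.52
98.0 98.05 1.0 17.87
97.5 97.53 1.8 18.22
97.0 97.08 2.4 18.57
96.5 96.67 6.0 18.92
96.0 96.19 6.6 19.27
95.5 95.93 10.1 19.62
95.0 95.2 6.8 19.97
94.5 95.04 11.0 20.32
94.0 94.65 11.8 20.67
93.5 93.42 4.5 21.02
93.25 92.81 -0.4 21.37
93.0 92.96 -0.2 21.72
92.75 92.75 -0.3 22.07
92.5 92.51 0.0 22.42
92.25 92.27 0.3 22.77
92.0 92.08 0.4 23.12
91.75 91.64 -0.3 23.47
91.5 91.46 0.0 23.82
91.25 91.24 -0.1 24.17
91.0 91.0 -0.5 24.52
90.75 90.73 0.0 24.87
90.5 90.51 0.4 25.22
90.25 90.38 2.5 25.57
90.0 90.29 7.0 25.92
89.75 90.21 8.5 26.27
89.5 90.15 10.8 26.62
89.25 90.12 13.4 26.97
89.0 90.1 16.1 27.32
home True (array([ 0.51872746, -0.2352999 ,  0.09009968]), 27.3167) [0.31267216 0.73689785 0.0111668 ]
```

The clips snapped and the plate has bottomed out, at a stiffness of about 10 N/mm. Next I'll lean on it to about 22.5 N, hold, then retreat.

Run:
```python
from h import *
PX,PY=.5185,-.2352;q=down(np.radians(69.3));f0=-1.57
def F(n=4):
    v=[]
    for _ in range(n): bot.dwell(.03);v.append(get_obs()["wrist_force"][2])
    return np.mean(v)-f0
z=.0890;f=F();print(f)
while f<21.8:
    z-=.0002 if f<20 else .0001;bot.servo_line([PX,PY,z],q,.02);f=F();print(round(z,5),round(f,1))
L=[]
for _ in range(15): 
    f=F(4);L.append(round(f,1))
    if f>23.8: z+=.0001;bot.servo_line([PX,PY,z],q,.02)
    if f<20.8: z-=.0001;bot.servo_line([PX,PY,z],q,.02)
print(L,get_obs()["position"],get_obs()["time_s"])
bot.servo_line([PX,PY,.16],q,.06)
o=get_obs();print(o["time_s"],o["gripper_width"],o["wrist_force"])
bot.reach([.4853,-.2344,.20],q)
c=cam("wrist");save(c,"pics/w5.png");import pickle;pickle.dump(c,open("w5.pkl","wb"))
```

```text
16.565800961110583
0.0888 17.9
0.0886 19.7
0.0884 21.5
0.0883 22.5
[np.float64(22.2), np.float64(23.2), np.float64(22.7), np.float64(22.5), np.float64(22.3), np.float64(22.2), np.float64(22.5), np.float64(22.6), np.float64(22.1), np.float64(22.3), np.float64(23.1), np.float64(22.1), np.float64(22.5), np.float64(22.5), np.float64(22.6)] [ 0.51878289 -0.2353007   0.08995743] 30.9833
32.325 0.026312027543873198 [ 0.96612484 -0.53654418 -1.68184692]
```

View pics/w5.png

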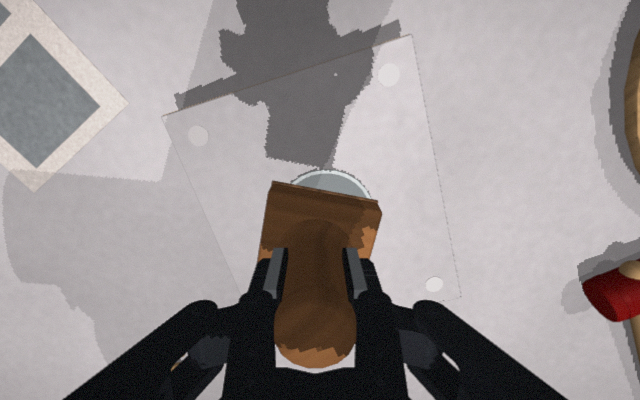

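The plate is flush and its edge shadow is gone. The block sits unchanged in the grip, with foot corners near (273,182) and (380,202). I'll set it back where it came from.

Run:
```python
from h import *
import pickle
q=down(np.radians(69.3));X,Y=.4455,.2804
bot.reach([X,Y,.17],q);bot.servo_line([X,Y,.083],q,.08);bot.dwell(.3)
f0=np.mean([(bot.dwell(.03),get_obs()["wrist_force"][2])[1] for _ in range(6)])
z=.081
while z>.075:
    bot.servo_line([X,Y,z],q,.02);bot.dwell(.1);f=get_obs()["wrist_force"][2]-f0
    if f>2.5: break
    z-=.0005
print("place",z,f,get_obs()["time_s"])
hand.move_gripper(.05,30);hand.move_gripper(.08)
print(get_obs()["wrist_force"],get_obs()["gripper_width"])
bot.servo_line([X,Y,.22],q,.1)
c=cam("wrist");pickle.dump(c,open("w6.pkl","wb"))
s=cam("scene")
a=cv2.resize(c["frame"],(480,300));b=cv2.resize(s["frame"][100:340,130:450],(480,300))
cv2.imwrite("pics/end.png",np.vstack([a,b])[:,:,::-1]);print(get_obs()["time_s"])
```

```text
place 0.0775 2.8991002363604768 39.1083
[-0.08303214 -0.07515066 -0.3210176 ] 0.0797840019539814
41.5417
```

View pics/end.png

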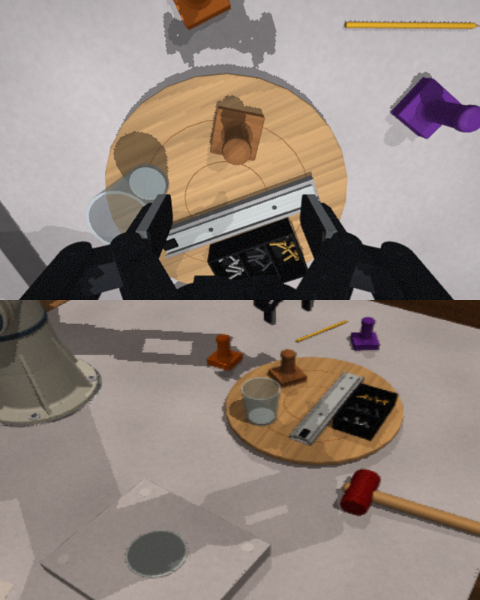

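The block stands upright where it started, at about (237,135) in the upper panel. The plate is flush, at about (157,553) in the lower panel, and nothing else has moved.

```bash
python3 -c "
from h import *
print(hand_in())"
```

```text
the job is handed in; nothing more can be done
None
```

The plate is pressed home and was held for about 2 s at 22–23 N by the wrist sensor, the block is back upright on the turntable, and the job was handed in at about 42 s; no verdict came back.

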